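# Clear the overfull parts box and close it

### The arm

A 6-joint arm with a two-finger parallel gripper is mounted at the origin on the work surface. World frame = base frame: x ahead of the robot, y to its left, z up, the work surface at z = 0. Lengths are in m, angles in rad, forces in N, time in s.
With the tool pointing down it reaches from about 0.4 to 0.825 m from the base axis. Payload 7 kg.
Tool frame: the origin (TCP) lies at the centre of the arm's flange, where the gripper is bolted on; the fingertips stand 173 mm ahead of it and the grasp point (between the pads) lies 155 mm ahead of it; z points along the fingers, y is the direction in which the jaws open and shut (so a half turn about z gives the same grasp; the last joint's range is limited). The gripper opens to 85 mm and grips with 20 to 120 N. Pads are 22 mm wide; open, the fingers measure 114 mm over their backs; the gripper's body (76 mm by 85 mm) begins 54 mm behind the grasp point. The pads swing forward as they close: fully open they stand 13 mm farther back than shut.
Start: joints at [-0.95, 0.359, 0.012, 0, -1.224, -0.288], TCP at [0.22, -0.638, 0.405] pointing down, gripper open.
Joint ranges: [-3.07, 3.07], [-1.43, 2.12], [-1.02, 1.25], [-3.03, 1.67], [-3.05, -0], [-3.03, 3.03]. Speed limits (rad/s): [2.39, 2.39, 3.01, 3.14, 3.14, 3.14].

### API

Orientations are given as a rotation vector (axis times angle).
In Python, from rig import env gives the robot as it stands. The module is installed in compiled form; this text tells all that it offers. Calls block until the motion is done:
- env.reach(position, orientation): joint-space move of the TCP to a pose.
- env.movel(position, v=0.15, orientation=None): straight line of the TCP; orientation=None keeps the orientation; v is the mean speed in m/s.
- env.movej(angles): joint-space move.
- env.ungrasp() and env.gripper_close(grip_force=None): open the fingers fully, or close them until they stop; grip_force is the grip in N (None keeps the last).
- env.wait(seconds).
- env.solve_ik(position, orientation): joint angles nearest the present ones, or None.
- env.camera(name): name is "side" or "top"; returns a dict with "img" (420x560x3 uint8, red, green, blue), "range_z" (420x560 float32, m along the optical axis (not along the pixel's ray), 0 where there is no reading), "fx", "fy", "cx", "cy" (pixels), "pose" (4x4, takes a point from camera to world coordinates). Camera axes: x right, y down, z forward; pixel columns grow to the right and rows downward; lengths in m; the calibration is good to about 2 mm. A picture is of the moment at which its call begins.
A pose or a line that the arm cannot do raises env.MotionError and nothing moves.
- env.finish_job(): hands the job in, once; it reports no verdict.
Readings, each from a call of its own:
- env.get_time_s(): time.
- env.get_joint_positions(): joint angles.
- env.get_qvel(): joint speeds.
- env.get_joint_torque(): joint torques, N m.
- env.get_eef_pos(): TCP position.
- env.get_tool_rot(): TCP orientation.
- env.get_force(): force on the tool from outside, world axes, zero at the start.
- env.get_torque(): the same for the moment, N m.
- env.get_finger_gap(): opening from 0.0 (shut) to 1.0 (fully open).
Only numpy, scipy, OpenCV 4.12 (cv2) and the standard library are available. Lean on these libraries where they do the work, as an engineer would, in place of code of your own. Each camera call takes 0.05 s, during which the arm holds its last target.

### The job

The open grey parts box on the inspection bench will not close, because one of the three aluminium posts in it stands up above the yellow fill line. Take that tall post out and stand it upright in the shallow blue tray, then put the lid squarely on the parts box so that it sits fully down, flat on the rim all round, and let go.

Things in the scene. Friction and masses are not known exactly. Their poses are not given: they have to be found in the camera images.
- partsbox: Grey open box fixed to the bench, 190 (x) by 130 (y) by 60 mm high, walls and floor 5 mm, yellow fill line 46 mm up. Origin: centre of its underside, at bench height; z up. Three 32 mm thick aluminium posts stand in it on its x axis at x = -50, 0 and +50 mm: two are 22 mm tall, one 90 mm; which is where varies.
- tall_post_center (a point): The tall post: solid upright aluminium cylinder, 32 mm diameter, 90 mm tall, 0.19 kg, thin dark ring near its top. Point: its centre, 45 mm above its foot; z along its axis. At first it stands on the box's floor, its top 35 mm above the rim, with 44 mm free on both sides along the box's y axis (short posts beside it along x).
- lid_handle (a point): Loose lid, 0.3 kg, ends alike: grey plate 218 (x) by 158 (y) by 6 mm; under it a block 150 by 90 by 12 mm that enters the box with 15 mm play each side; on top a red bar handle 90 (x) by 18 (y) by 18 mm. Point: bar centre, 36 mm above the plate's top, 54 mm above the block's bottom; z up. Lies on its block at first; seated, the point is 102 mm above the box's underside.
- tray: Shallow blue open tray, empty, fixed to the bench: 140 by 140 by 25 mm high outside, walls and floor 5 mm. Origin: centre of its underside, at bench height; z up, x and y along its sides.

How it is judged:
On the way, in this order (a step that is already met when the one before it is completed fails the run):
1. the tall post stands upright in the blue tray, let go (horizontal distance between tall_post_center and tray below 0.07 m and z of tall_post_center in the frame of tray between 0.045 and 0.056 m and angle between tall_post_center's own z axis and vertical below 0.1 rad and contact force between tall_post and the fingers below 0.1 N), for 0.2 s.
2. the lid sits fully down on the parts box (horizontal distance between lid_handle and partsbox below 0.022 m and z of lid_handle in the frame of partsbox between 0.097 and 0.107 m and angle between the x axis of lid_handle and the x axis of partsbox, either way round below 0.25 rad and angle between lid_handle's own z axis and vertical below 0.05 rad), for 0.2 s.
At the end, for the whole second after the job is handed in: The tall post stands upright (within 0.1 rad) on the floor of the blue tray, and the lid is seated on the parts box: its centre within 22 mm of the box's centre, its long side within 0.25 rad of the box's, level within 0.05 rad, its plate down on the rim (within 5 mm); both at rest and released (all of step 2 and horizontal distance between tall_post_center and tray below 0.07 m and z of tall_post_center in the frame of tray between 0.045 and 0.056 m and angle between tall_post_center's own z axis and vertical below 0.1 rad and linear speed of each of lid, tall_post below 0.02 m/s); the robot touches nothing.
It also fails if it takes over 61 s, if anything falls off the work surface, if the arm or the gripper's body presses on something with over 40 N, if the wrist force passes 120 N, or if a joint passes its speed limit or range.

## Working session

There is one attempt and no reset: what is moved stays moved. The work goes in short steps, each a Python script; the robot and the scene stay as the last script left them, time stands still between calls to the robot, and variables do not carry over. Pictures are saved under pics/ and viewed, and the job is handed in when it is done.

```bash
mkdir -p pics
python3 - <<'E'
from rig import env
import cv2,numpy as np
for n in("top","side"):
    c=env.camera(n); cv2.imwrite(f"pics/{n}0.png",c["img"][:,:,::-1]); np.savez(f"{n}0.npz",**c)
    print(n,c["fx"],c["fy"],c["cx"],c["cy"]);print(np.round(c["pose"],4))
print(env.get_time_s(),env.get_tool_rot())
E
```

```text
top 469.1112842194903 469.1112842194903 282.44376612920456 217.00289784338995
[[ 0.0177 -0.9973  0.0714  0.4727]
 [-0.9994 -0.0197 -0.0271 -0.0027]
 [ 0.0284 -0.0709 -0.9971  0.9761]
 [ 0.      0.      0.      1.    ]]
side 517.3842282411781 517.3842282411781 278.0871046101893 210.75089413384484
[[-0.7476 -0.4071  0.5248 -0.0876]
 [-0.6641  0.4665 -0.5842  0.6675]
 [-0.007  -0.7853 -0.6191  0.758 ]
 [ 0.      0.      0.      1.    ]]
0.1 [ 5.20123811e-01 -3.09780258e+00 -2.34652578e-03]
```

View pics/top0.png

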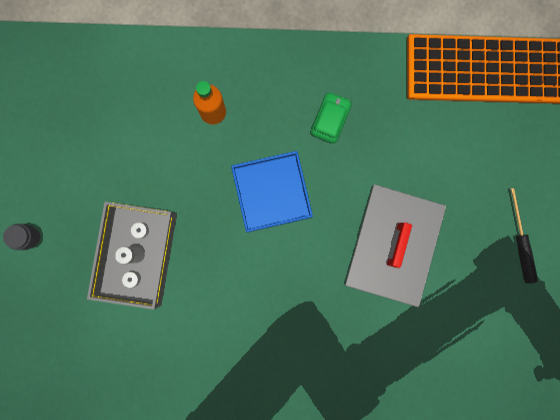

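View pics/side0.png

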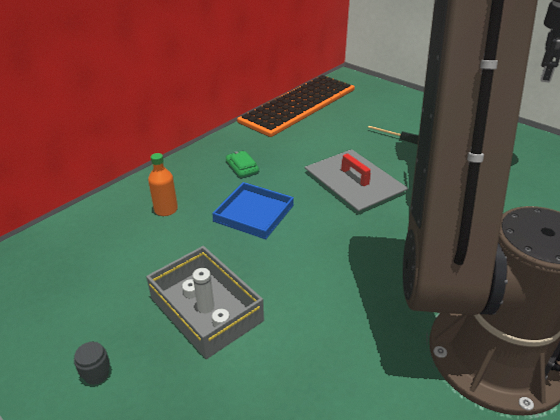

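Top view: the box is at about (132,255), with the tall post in the middle at (124,255). The tray is at (272,191), and the lid at (396,245) with its red bar at (400,245). Next I measure these.

```bash
cat > h.py <<'E'
import numpy as np,cv2
def cloud(c):
    z=c["range_z"];v,u=np.indices(z.shape)
    p=np.stack([(u-c["cx"])/c["fx"]*z,(v-c["cy"])/c["fy"]*z,z],-1)
    return p@c["pose"][:3,:3].T+c["pose"][:3,3]
def ray(c,u,v,h):
    d=c["pose"][:3,:3]@np.array([(u-c["cx"])/c["fx"],(v-c["cy"])/c["fy"],1.]);o=c["pose"][:3,3]
    return o+d*(h-o[2])/d[2]
def rect(c,mask,h,name):
    cs,_=cv2.findContours(mask.astype(np.uint8),0,cv2.CHAIN_APPROX_NONE)
    k=max(cs,key=cv2.contourArea)[:,0]
    P=np.array([ray(c,a,b,h)[:2] for a,b in k],np.float32)
    r=cv2.minAreaRect(P*1000);bx=cv2.boxPoints(r)
    e=[bx[1]-bx[0],bx[2]-bx[1]];e=max(e,key=np.linalg.norm)
    print(name,np.round(r[0],1),np.round(r[1],1),"long-axis yaw",round(float(np.arctan2(e[1],e[0])),4))
E
python3 - <<'E'
from h import *
for n in("top","side"):
    c=dict(np.load(n+"0.npz")); P=cloud(c); h=cv2.cvtColor(c["img"],cv2.COLOR_RGB2HSV); H,S,V=[h[...,i].astype(int) for i in range(3)]
    x,y,z=P[...,0],P[...,1],P[...,2]
    print(n,"bench z",np.median(z[(H>60)&(H<85)&(S>80)&(z<.05)&(x>.3)&(x<.7)]))
    blue=(H>100)&(H<125)&(S>120)
    print("tray z pct",np.percentile(z[blue],[5,50,95,99]))
    rect(c,blue,.025,"tray rim")
    red=((H<6)|(H>174))&(S>150)&(y<0)&(x<.75)&(z<.2)&(z>.01)
    print("red z",np.percentile(z[red],[5,50,95]))
    rt=red&(z>.055)
    rect(c,rt,.063,"handle")
    grey=(S<50)&(V>60)
    reg=(x>.25)&(x<.6)
    L=grey&(y<-.05)&(z>.008)&(z<.03)&reg
    if L.any(): print("lid z",np.median(z[L])); rect(c,L,float(np.median(z[L])),"lid")
    if n=="top":
        B=(y>.15)&(y<.5)&(x>.2)&(x<.6)&(z>.045)&(z<.075); 
        rect(c,B,.06,"box rim"); 
    T=(y>.15)&(y<.5)&(x>.2)&(x<.6)&(z>.085)&(z<.11)
    if T.any():
        print("post top z",np.median(z[T]),T.sum());rect(c,T,.095,"post")
        q=P[T&(z>.091)];print(q.mean(0))
    S_=(y>.15)&(y<.5)&(x>.2)&(x<.6)&(z>.02)&(z<.034)&(V>160)&(S<50)
    nl,lab,st,ce=cv2.connectedComponentsWithStats(S_.astype(np.uint8))
    for i in range(1,nl):
        if st[i,4]>30: print("short",st[i,4],P[lab==i].mean(0))
E
```

```text
top bench z -0.0012518795923135984
tray z pct [0.0009864  0.00431007 0.02391641 0.02592683]
tray rim [593.9  -5.4] [140.5 139.2] long-axis yaw 0.246
red z [0.03476339 0.06083552 0.06397477]
handle [ 488.1 -261.4] [18.5 88.9] long-axis yaw -0.2684
lid z 0.016626032272460234
lid [ 487.8 -262.8] [157.8 217.2] long-axis yaw -0.2701
box rim [458.4 265.4] [134.1 190.1] long-axis yaw -0.1334
post top z 0.09343325049725337 250
post [458.6 266.4] [31.1 32.8] long-axis yaw -1.3064
[0.45851984 0.26752883 0.09368724]
short 173 [0.50825518 0.26123615 0.02572516]
short 178 [0.40935967 0.27453825 0.02562889]
side bench z -0.00022253503048874634
tray z pct [0.00211886 0.00610537 0.0246052  0.02677707]
tray rim [583.6   6.3] [153.1 162.6] long-axis yaw -1.3218
red z [0.02354125 0.05286991 0.06373145]
handle [ 482.2 -254.6] [22.6 96.9] long-axis yaw -0.2689
lid z 0.01748058658232865
lid [ 485.7 -260.4] [160.  220.9] long-axis yaw -0.2704
post top z 0.09433009401729608 235
post [453.8 271.5] [30.4 38.7] long-axis yaw -0.7414
[0.4565502  0.26922917 0.09460196]
short 105 [0.50905536 0.26518314 0.02665608]
short 168 [0.40813396 0.27575325 0.02668297]
```

```bash
cat >> h.py <<'E'
from scipy.spatial.transform import Rotation as R
def down(yaw): return (R.from_euler('z',yaw)*R.from_euler('x',np.pi)).as_rotvec()
def best(env,p,yaw):
    o=[]
    for k in(-2,-1,0,1,2):
        y=yaw+k*np.pi
        q=env.solve_ik(p,down(y))
        if q is not None:o.append((abs(q[5]),y,np.round(q,2)))
    o.sort(key=lambda t:t[0]);return o[0]
BOX=np.array([.458,.267]);BY=-.1337
TRAY=np.array([.594,-.005])
LID=np.array([.488,-.262]);LY=-.2695
E
python3 - <<'E'
from rig import env
from h import *
b=best(env,[*BOX,.40],BY);print(b)
print("tray",best(env,[*TRAY,.23],BY),"lid",best(env,[*LID,.209],LY))
env.reach([*BOX,.40],down(b[1]))
env.movel([*BOX,.232],v=.15)
print(env.get_force(),env.get_eef_pos())
env.gripper_close(50)
print("gap",env.get_finger_gap()*85,env.get_force(),env.get_time_s())
env.movel([*BOX,.40],v=.15)
print("gap",env.get_finger_gap()*85,env.get_force(),env.get_time_s())
for n in("top","side"):
    c=env.camera(n); cv2.imwrite(f"pics/{n}1.png",c["img"][:,:,::-1])
E
```

```text
(np.float64(0.5391080355847913), 6.149485307179586, array([ 0.9 ,  0.12, -0.31,  0.  , -1.13,  0.54]))
tray (np.float64(1.1167383188796975), -6.416885307179586, array([ 0.32,  0.39, -0.38,  0.  , -0.8 ,  1.12])) lid (np.float64(1.440410338405056), -0.2695, array([-0.14,  0.37, -0.49, -0.  , -0.71,  1.44]))
[ 0.25739413  0.31870514 -0.09472176] [0.45824685 0.26726939 0.2327242 ]
gap 30.79447005223178 [-1.26387245  0.15345329  3.94190554] 5.175
gap 30.902062631797783 [ 0.71483253 -1.50417549 -1.57742522] 6.4417
```

View pics/side1.png

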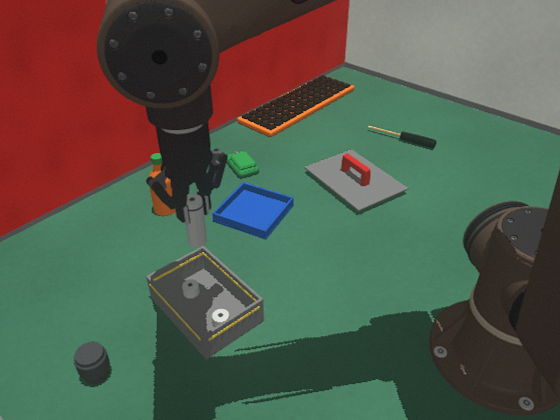

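The post is lifted upright in the fingers at about (196,220), and the box holds only the short posts. Now I place it in the tray.

Run:
```python
from rig import env
from h import *
rot=down(BY)
env.movel([*TRAY,.40],v=.2)
env.movel([*TRAY,.25],v=.15)
env.movel([*TRAY,.236],v=.05)
env.wait(.2)
f0=env.get_force()[2]
for z in np.arange(.235,.227,-.001):
    env.movel([*TRAY,z],v=.02); f=env.get_force()[2]
    print(round(z,3),env.get_eef_pos()[2],f-f0)
    if f-f0>3: break
env.ungrasp(); env.wait(.2)
env.movel([*TRAY,.36],v=.15)
env.wait(.1)
print(env.get_time_s(),env.get_finger_gap())
for n in("top","side"):
    c=env.camera(n); cv2.imwrite(f"pics/{n}2.png",c["img"][:,:,::-1]);np.savez(f"{n}2.npz",**c)
```

```text
0.235 0.23500666828783986 -0.5263582690201296
0.234 0.23389089446468425 -2.1457015010159983
0.233 0.23289476869192202 -1.0225949832004777
0.232 0.23243356107292984 2.8175361344061134
0.231 0.23235960360837765 11.709131502607507
13.125 1.000535458966586
```

View pics/side2.png

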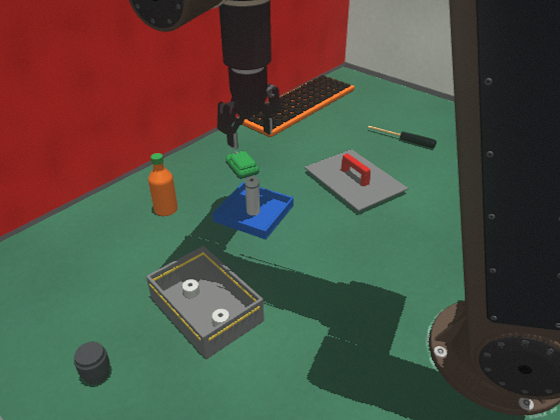

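The post stands upright in the tray at about (252,197), released. Next is the lid.

Run:
```python
from rig import env
from h import *
env.reach([*LID,.36],down(LY))
env.movel([*LID,.208],v=.15)
print(env.get_force(),env.get_eef_pos(),R.from_rotvec(env.get_tool_rot()).as_euler('ZYX'))
env.gripper_close(60)
print("gap",env.get_finger_gap()*85,env.get_force(),env.get_time_s())
env.movel([*LID,.25],v=.08)
env.movel([*LID,.40],v=.15)
print("gap",env.get_finger_gap()*85,env.get_force(),env.get_time_s(),env.get_joint_positions())
for n in("top","side"):
    c=env.camera(n); cv2.imwrite(f"pics/{n}3.png",c["img"][:,:,::-1]);np.savez(f"{n}3.npz",**c)
```

```text
[0.41726562 1.54242395 0.92226057] [ 0.48849443 -0.26194747  0.20875306] [-2.69071740e-01 -1.29896592e-03 -3.14158078e+00]
gap 17.10312070780752 [-0.67140023  1.33233437  4.4146856 ] 16.0917
gap 16.89611206235276 [ 0.75962629 -0.02023348 -2.87853429] 17.9167 [-1.39116555e-01  1.64310679e-01 -2.66216446e-01 -4.83076804e-04
 -1.14214461e+00  1.44041302e+00]
```

View pics/side3.png

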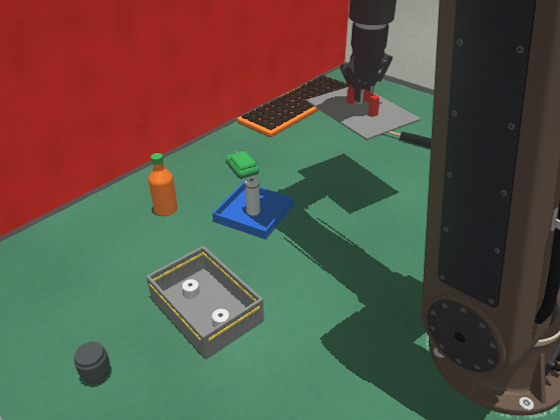

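The lid hangs level from the fingers at about (365,110). Now I carry it to the box and lower it under force watch.

Run:
```python
from rig import env
from h import *
env.movel([*BOX,.40],v=.15,orientation=down(BY))
env.movel([*BOX,.285],v=.12)
env.wait(.2); f0=env.get_force()[2]
for z in [.28,.275,.27,.266]+list(np.arange(.264,.251,-.001)):
    env.movel([*BOX,z],v=.03); f=env.get_force()[2]-f0
    print(round(z,3),round(env.get_eef_pos()[2],4),round(f,1))
    if f>5: break
for n in("top","side"):
    c=env.camera(n); cv2.imwrite(f"pics/{n}4.png",c["img"][:,:,::-1]);np.savez(f"{n}4.npz",**c)
print(env.get_time_s())
```

```text
0.28 0.2797 0.0
0.275 0.2747 -0.0
0.27 0.2697 -0.2
0.266 0.2657 -0.1
0.264 0.2639 0.1
0.263 0.263 -0.4
0.262 0.2619 0.9
0.261 0.2609 -0.3
0.26 0.2599 0.3
0.259 0.2589 0.1
0.258 0.2579 1.1
0.257 0.2569 -0.3
0.256 0.2563 5.6
26.5917
```

View pics/side4.png

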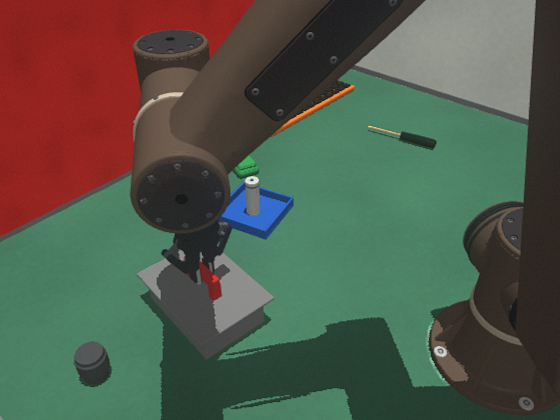

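Contact came at the seated height, with the lid on the box around (205,295). Now I release it, back off and check.

Run:
```python
from rig import env
from h import *
env.ungrasp(); env.wait(.2)
env.movel([*BOX,.38],v=.15)
env.reach([.42,-.35,.42],down(LY)) 
env.wait(.2)
print(env.get_time_s(),env.get_force())
for n in("top","side"):
    c=env.camera(n); cv2.imwrite(f"pics/{n}5.png",c["img"][:,:,::-1])
    P=cloud(c);x,y,z=P[...,0],P[...,1],P[...,2]
    h=cv2.cvtColor(c["img"],cv2.COLOR_RGB2HSV);H,S,V=[h[...,i].astype(int) for i in range(3)]
    reg=(x>.3)&(x<.62)&(y>.13)&(y<.42)
    pl=reg&(S<50)&(z>.055)&(z<.075); rect(c,pl,.066,n+" lid")
    q=P[cv2.erode(pl.astype(np.uint8),np.ones((5,5)))>0]
    A=np.c_[q[:,:2]-q[:,:2].mean(0),np.ones(len(q))];s=np.linalg.lstsq(A,q[:,2],rcond=None)[0];print("plane tilt,z",s)
    rd=reg&((H<6)|(H>174))&(S>150)&(z>.105);rect(c,rd,.111,n+" handle")
    T=(x>.5)&(x<.7)&(abs(y)<.1)&(z>.088)&(z<.11)
    rect(c,T,.095,n+" post");print(P[T].mean(0))
```

```text
30.85 [ 0.37574404  0.71146795 -0.01832705]
top lid [458.5 265.4] [157.7 216.4] long-axis yaw -0.1339
plane tilt,z [ 0.00072927 -0.00029587  0.0647898 ]
top handle [459.  264.6] [18.7 87.7] long-axis yaw -0.1292
top post [594.2  -4.9] [30.5 28.4] long-axis yaw 0.0205
[ 0.59418616 -0.00475529  0.09361944]
side lid [455.9 268.6] [157.6 219.7] long-axis yaw -0.1333
plane tilt,z [-0.00076108  0.00056545  0.06581112]
side handle [454.5 270.2] [17.8 91.1] long-axis yaw -0.1516
side post [5.906e+02 5.000e-01] [29.1 39.2] long-axis yaw -0.814
[ 0.59187916 -0.00189975  0.09386111]
```

View pics/side5.png

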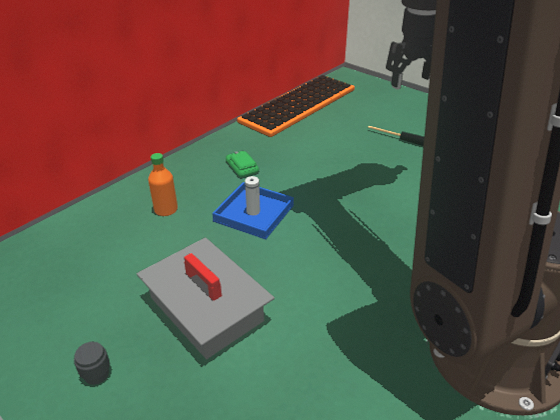

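View pics/top5.png

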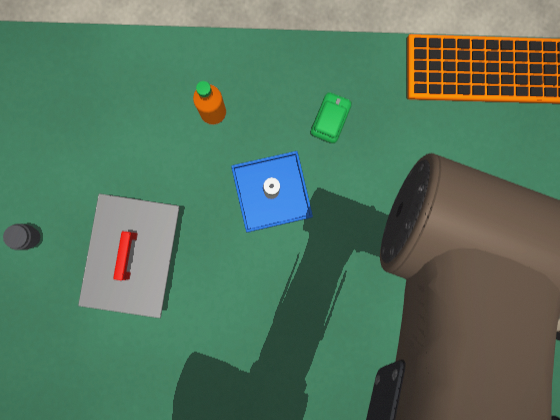

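The lid sits flat and square on the box at (130,256) in the top view. The post stands in the middle of the tray at (272,187), and the arm is clear of both.

```bash
python3 -c "
from rig import env
env.finish_job();print(env.get_time_s())"
```

```text
the job is handed in; nothing more can be done
the job is handed in; nothing more can be done
```

The tall post, which was the middle one, now stands upright and released in the centre of the blue tray. The lid is seated on the parts box and let go. I handed the job in at about 31 s of the 61 s allowed; no verdict is reported.

**Lid:** In the top view its centre is at (458.5, 265.4) mm, within about 2 mm of the box centre. Its yaw is -0.134 rad against -0.133 for the box, its tilt is under 0.001 rad, and its plate top reads 65 to 66 mm (nominal 66).

**Post:** In the top view it is within 1 mm of the tray centre. Its top is at about 94 mm, as expected for a 90 mm post on the 5 mm tray floor.

**Disagreement:** The side camera puts the lid and post 3 to 7 mm away from the top camera's positions. Part of that comes from the post's and handle's side faces showing in its masks. It is well inside the tolerances, and no check failed.

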